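# Fit the chopping blade on the food processor's keyed drive shaft

### The arm

A 6-joint arm with a two-finger parallel gripper is mounted at the origin on the work surface. World frame = base frame: x ahead of the robot, y to its left, z up, the work surface at z = 0. Lengths are in m, angles in rad, forces in N, time in s.
With the tool pointing down it reaches from about 0.375 to 0.825 m from the base axis. Payload 5.5 kg.
Tool frame: the origin (TCP) lies at the very end of the fingers, on their centre line; the grasp point (between the pads) lies 19 mm behind it; x points along the fingers, y is the direction in which the jaws open and shut, and the axes are right-handed (so a half turn about x gives the same grasp; the last joint's range is limited). The gripper opens to 85 mm and grips with 20 to 120 N. Pads are 22 mm wide; open, the fingers measure 114 mm over their backs; the gripper's body (76 mm by 85 mm) begins 54 mm behind the grasp point. The pads swing forward as they close: fully open they stand 13 mm farther back than shut.
Start: joints at [-1.263, 0.314, -0.047, 1.21, 0, 1.571], TCP at [0.182, -0.572, 0.195] pointing down, gripper open.
Joint ranges: [-2.67, 2.67], [-0.69, 1.73], [-1.03, 1.25], [-2.08, 2.16], [-1.42, 1.45], [-3.14, 3.14]. Speed limits (rad/s): [2.39, 2.39, 3.01, 3.14, 3.14, 3.14].

### API

Orientations are given as a unit quaternion [w, x, y, z].
In Python, from workcell import * gives the robot as it stands.
- The arm moves only by the tool drive_tool, never from a script. Its argument "moves" is a list of rows, each a list of 2 entries, a list of its own where there are three numbers: the shift along the tool's x, y, z in units of 40 mm (1.0 is 40 mm), then the turn about the tool's x in units of 6 degrees (1.0 is 6 degrees). In form: [[[x, y, z], yaw], ...]. A call has 1 to 5 rows; each row shifts and turns the commanded pose from where the row before left it, along the tool's axes as they then stand; what a row does not reach is not made up. A row lasts 1/10 s, in which the tool goes at most 50 mm and 8.59 degrees, less where a joint would pass 70% of its speed; a pose out of reach is approached as far as the arm can. A call is refused whole if a number of a shift passes 1 or a number of a turn 1, either way. A call with a gripper value outside its range is refused whole. "grip" is the gripper's target within -1 to 1 (shut at 1, half-way at 0, fully open at -1), set as the call begins (left out, the last holds). The fingers move at their own pace and stop on an object; "squeeze" is the grip in N (left out, the last holds). Time passes only in rows, so rows that do not move let the fingers close. It gives the time, the measured TCP pose, the force and the opening at its end, in the units of the state.
- sense(): the state, without advancing time (a new reading comes with each control period).
- camera(name): name is "side" or "top"; returns (picture, depth): 480x640x3 uint8, red, green, blue; 480x640 float32, m along the optical axis (not along the pixel's ray), 0 where there is no reading.
- get_calibration(name): a dict with "fov_y" (degrees; the focal length in pixels is half the picture's height over the tangent of half this angle, whatever the lens; pixels are square), "cx", "cy" (the principal point, pixels), "D" ([k1, k2, p1, p2, k3] as OpenCV has them; the pictures are not rectified), "camera_from_world" (4x4, takes a point from world to camera coordinates). Camera axes: x right, y down, z forward; pixel columns grow to the right and rows downward; lengths in m; the calibration is good to about 2 mm. A picture is of the moment at which its call begins. get_calibration takes no time and is no camera call.
- finish_job(): hands the job in, once; it reports no verdict.
The state is a dict: "time": time; "joints": joint angles; "joint_vel": joint speeds; "tau": joint torques, N m; "eef_pos": TCP position; "tool_rot": TCP orientation; "ft_force": force on the tool from outside, world axes, zero at the start; "ft_torque": the same for the moment, N m; "width": finger opening in m.
Only numpy, scipy, OpenCV 4.12 (cv2) and the standard library are available. Lean on these libraries where they do the work, as an engineer would, in place of code of your own. Each camera call takes 0.05 s, during which the arm holds its last target.

### The job

Get the food processor ready for mashing beans: pick up the steel chopping blade (black hub, red cap), lower it over the drive shaft in the open bowl, and turn it while pressing lightly until it drops over the drive key and sits fully home; then let go. Do not force it down, and leave the white mixing paddle and the other things on the counter where they are.

Things in the scene. Friction and masses are not known exactly. Their poses are not given: they have to be found in the camera images.
- blade_center (a point): Centre, half-way up, of the loose steel chopping blade, standing upright on the counter. Black hub 115 mm tall, 44 mm across, axis z (up); underside 57.5 mm below this point. Two thin sickle-shaped blades reach 66 mm out, along +x (39 mm below this point) and -x (16 mm below). Mass about 0.26 kg, varies.
- blade_cap (a point): Middle of the blade's red cap, on the hub's axis, 40 mm above blade_center: the plain round top 35 mm of the hub, 40 mm across, made to be gripped at any yaw.
- blade_foot (a point): Centre of the hub's underside. A slot 15 mm wide and 16 mm deep runs right across it along the blade's x axis; above the slot a blind bore 15 mm across goes up to 80 mm over the underside.
- seat (a point): On the food processor (fixed; placed and turned differently each time): on the shaft's axis at the top of the flat grey boss on the bowl's floor, 66 mm above the counter; z up. The blade is home when its hub's underside rests here. The motor housing (200 x 178 mm, 205 mm tall) begins 108 mm from this axis, on the -y side.
- key_top (a point): On the shaft's axis 14 mm above seat: top of the drive key, a steel bar 36 mm long, 12 mm wide across the shaft's foot. A hub whose slot is not in line with it (either way round, within about 5 degrees) stands on it 14 mm too high. The key's angle differs each time and is NOT given by this frame. Motor and belt drag hold the shaft (it turns only above 0.6 N m).
- shaft_tip (a point): Tip of the vertical steel drive shaft (12 mm thick), on its axis, 60 mm above seat (126 mm above the counter). The tip is a cone 12 mm long, 4 mm across at its top.
- bowl_rim (a point): Centre of the mouth of the clear open bowl, on the shaft's axis, 170 mm above the counter, 104 mm above seat. The bowl measures 178 mm outside and 170 mm inside; its handle points along +x.
- paddle_center (a point): Centre, half-way up, of the white mixing paddle: same hub shape (115 mm tall, 40 mm cap) all in white, with two straight white arms reaching 63 mm. Stands on the counter in one of two places which it and the blade may swap. Leave alone.
- slicing_disc: Bystander: steel slicing disc 160 mm across with a black hub 30 mm tall, lying flat. Origin under its centre.
- bowl_lid: Bystander: the bowl's clear lid, 182 mm across, with a feed chute and grey pusher, 90 mm tall, lying on the counter behind. Origin under its centre.
- spoon: Bystander: wooden spoon 240 mm long, lying. Origin under its middle.
- miso_jar: Bystander: amber jar 76 mm across, 105 mm tall. Origin under its centre.
- miso_tub: Bystander: dark wooden miso tub 156 mm across, 124 mm tall. Origin under its centre.
Mind the look-alikes: they are no part of the job. Leave any purple or turquoise look-alike of the part that bears blade_center alone.

How it is judged:
By the outcome, as a careful person would: the job done as asked, in the order asked, and still so for the second after the job is handed in, with the robot touching nothing.
It also fails if it takes over 67 s, if anything falls off the work surface, if the arm or the gripper's body presses on something with over 40 N, if the wrist force passes 120 N, or if a joint passes its speed limit or range.

## Working session

There is one attempt and no reset: what is moved stays moved. The work goes in short steps, Python scripts to look and compute and a tool call to move; the robot and the scene stay as the last step left them, time stands still between calls to the robot, and variables do not carry over. Pictures are saved under pics/ and viewed, and the job is handed in when it is done.

Besides the shell and the picture viewer there is one more tool, called after "Request:" as name(argument=value, ...) on one line, values as JSON. drive_tool: Moves the arm, as the interface text tells. Its arguments: {"type":"object","properties":{"moves":{"type":"array"},"grip":{"type":"number"},"squeeze":{"type":"number"}},"required":["moves"]}

```bash
ls; mkdir -p pics
python3 - <<'E'
from workcell import *
import cv2,numpy as np
s=sense();print(s)
for n in("side","top"):
    p,d=camera(n);cv2.imwrite(f"pics/{n}0.png",p[:,:,::-1]);np.save(f"{n}0.npy",d);print(get_calibration(n))
E
```

```text
pics
{'time': 0.0, 'joints': array([-1.26298017e+00,  3.14259829e-01, -4.80743760e-02,  1.21022630e+00,
       -1.70102969e-05,  1.57078371e+00]), 'joint_vel': array([ 0.00179769, -0.00163949,  0.00047457, -0.0008492 , -0.00040904,
       -0.00064268]), 'tau': array([ 3.16876376e-04, -5.39592147e+01,  3.39747477e+01,  1.93005614e-02,
        2.54058023e-04, -9.78586066e-07]), 'eef_pos': array([ 0.18158244, -0.57117601,  0.19401644]), 'tool_rot': array([-0.10778924, -0.69864592, -0.10902011,  0.69884904]), 'ft_force': array([-0.3907893 ,  0.15733349,  0.03210163]), 'ft_torque': array([-0.0157636 ,  0.00988817,  0.0211469 ]), 'width': 0.0851717903366398}
{'fov_y': 52.51139593563853, 'cx': 317.6801210373408, 'cy': 245.16524594202522, 'D': array([-0.0338101,  0.       ,  0.       ,  0.       ,  0.       ]), 'camera_from_world': array([[-0.88771284, -0.46034075, -0.00723249,  0.58281037],
       [-0.27735605,  0.54725513, -0.78967427,  0.14197919],
       [ 0.36747726, -0.69899801, -0.6134837 ,  1.00393581],
       [ 0.        ,  0.        ,  0.        ,  1.        ]])}
{'fov_y': 55.90863186453468, 'cx': 323.3092705058763, 'cy': 246.02096144954848, 'D': array([-0.09348691,  0.        ,  0.        ,  0.        ,  0.        ]), 'camera_from_world': array([[ 0.00338468, -0.99986881, -0.01583983,  0.17968197],
       [-0.99648465, -0.00204645, -0.08375057,  0.54471228],
       [ 0.08370716,  0.01606762, -0.99636085,  1.03252495],
       [ 0.        ,  0.        ,  0.        ,  1.        ]])}
```

View pics/side0.png

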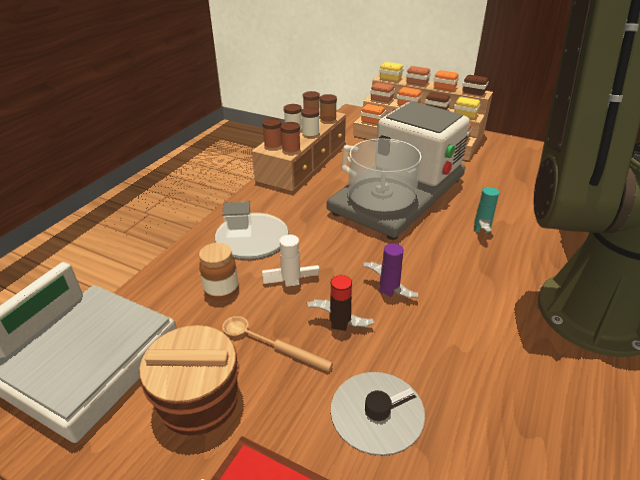

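View pics/top0.png

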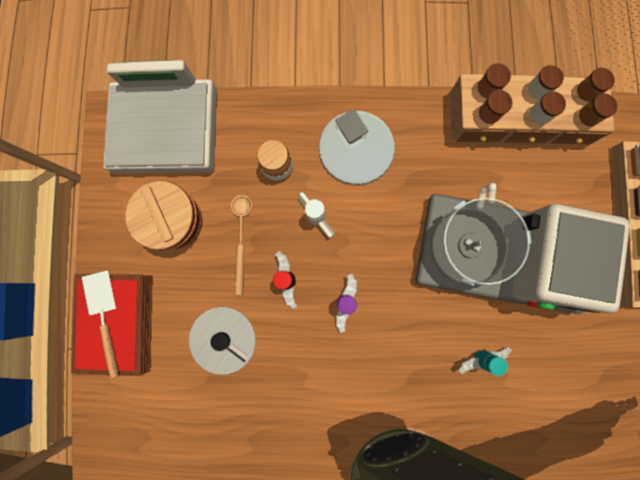

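```bash
cat > h.py <<'E'
from workcell import *
import cv2,numpy as np
def K(n):
    c=get_calibration(n);f=240/np.tan(np.radians(c['fov_y']/2))
    return np.array([[f,0,c['cx']],[0,f,c['cy']],[0,0,1.]]),c['D'],c['camera_from_world']
def world(n,uv,depth=None,z=None):
    k,D,T=K(n);uv=np.array(uv,float).reshape(-1,1,2)
    r=cv2.undistortPoints(uv,k,D).reshape(-1,2);r=np.c_[r,np.ones(len(r))]
    R,t=T[:3,:3],T[:3,3]
    if depth is not None: return (r*np.array(depth).reshape(-1,1)-t)@R
    o=-R.T@t;w=r@R
    return o+w*((z-o[2])/w[:,2])[:,None]
def pix(n,P):
    k,D,T=K(n);return cv2.projectPoints(np.array(P,float).reshape(-1,1,3),cv2.Rodrigues(T[:3,:3])[0],T[:3,3],k,D)[0].reshape(-1,2)
def cloud(n,d):
    v,u=np.mgrid[:480,:640];W=world(n,np.c_[u.ravel(),v.ravel()],depth=d.ravel()).reshape(480,640,3);W[d==0]=np.nan;return W
E
python3 - <<'E'
from h import *
for n in("side","top"):
    p=cv2.imread(f"pics/{n}0.png");d=np.load(f"{n}0.npy");W=cloud(n,d)
    h=cv2.cvtColor(p,cv2.COLOR_BGR2HSV)
    m=((h[...,0]<6)|(h[...,0]>174))&(h[...,1]>180)&(h[...,2]>60)&(W[...,2]>.08)&(W[...,2]<.13)
    x=W[m];print(n,m.sum(),x.mean(0),np.percentile(x[:,2],[2,50,98]))
    t=m&(W[...,2]>.111);print(' top',t.sum(),W[t].mean(0), W[t].min(0),W[t].max(0))
    if n=="side": b=(320,270,70,70);g=(330,120,110,110)
    else: b=(250,240,70,80);g=(420,180,130,120)
    for i,(x,y,w,hh) in enumerate((b,g)):
        cv2.imwrite(f"pics/{n}_c{i}.png",cv2.resize(p[y:y+hh,x:x+w],None,fx=5,fy=5,interpolation=cv2.INTER_CUBIC))
a=cv2.imread("pics/side_c0.png");b=cv2.imread("pics/top_c0.png")
c=np.zeros((400,720,3),np.uint8);c[:350,:350]=a;c[:400,360:710]=b;cv2.imwrite("pics/blade.png",c)
E
```

```text
side 513 [0.45620048 0.19951177 0.10729863] [0.08694382 0.11209633 0.11767861]
 top 264 [0.46119834 0.22311802 0.11508861] [ 0.40743473 -0.28319371  0.11106798] [0.48573641 0.28926314 0.11967243]
top 317 [0.45792338 0.20062831 0.11395449] [0.09259584 0.11496091 0.11855218]
 top 293 [0.4597211  0.21762075 0.11509474] [ 0.4083497  -0.27725835  0.11105477] [0.48099707 0.28673851 0.12143662]
```

Run:
```python
from h import *
d=np.load("top0.npy");W=cloud("top",d)
# bowl shaft
for n in("top","side"):
    d=np.load(f"{n}0.npy");W=cloud(n,d)
    r=(slice(195,295),slice(425,540)) if n=="top" else (slice(135,225),slice(340,425))
    w=W[r].reshape(-1,3);h=np.histogram(w[:,2][~np.isnan(w[:,2])],bins=np.arange(0,.22,.01));print(n,h[0])
    hs=w[(w[:,2]>.09)&(w[:,2]<.13)];print(len(hs),np.median(hs,0))
```

```text
top [ 624    0   23   33 1000 4040  679  346  331  305  307  360  396  411
  413  501  794  460  102   24    0]
1368 [ 0.53620906 -0.21793561  0.11200899]
side [401  70 140 185 677 721 221 232 368 398 423 469 482 506 514 595 731 222
  50   5   0]
1772 [ 0.54356139 -0.12605421  0.11116603]
```

View pics/blade.png

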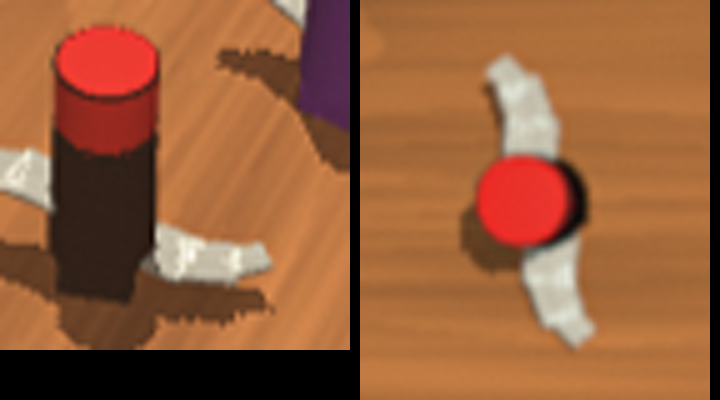

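View pics/top_c1.png

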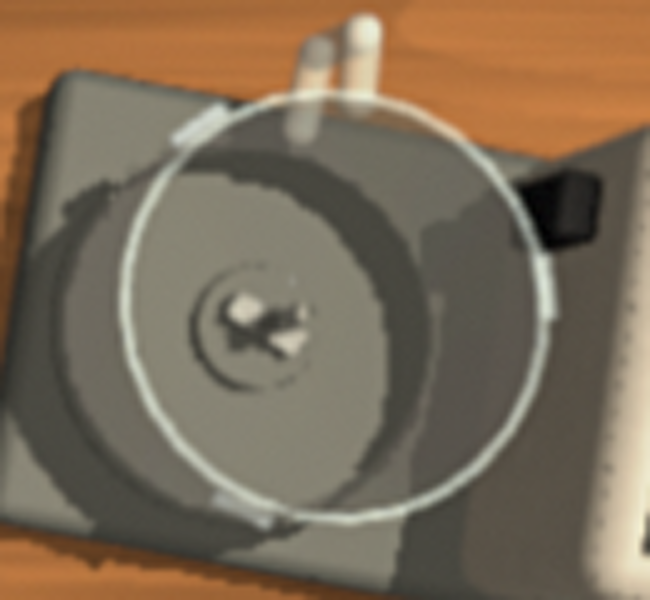

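View pics/side_c1.png

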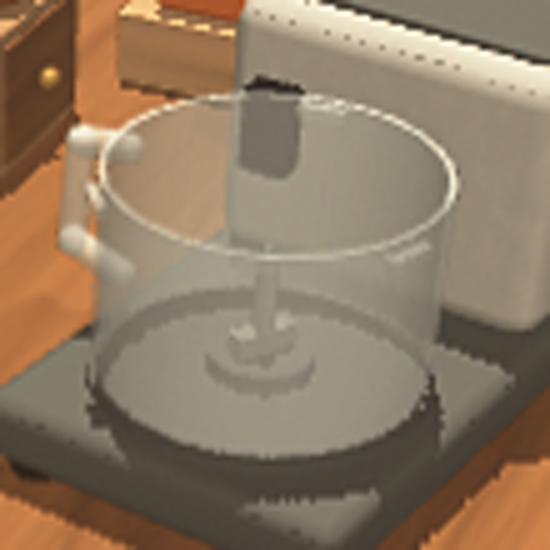

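Run:
```python
from h import *
c=np.array([[122,305],[550,305],[345,93],[345,520]])/5+[420,180]-.4
print("rim",world("top",c,z=.17), world("top",c,z=.17).mean(0))
b=np.array([[192,325],[255,392],[260,262],[313,325]])/5+[420,180]-.4
print("boss",world("top",b,z=.066))
for n in("top","side"):
    d=np.load(f"{n}0.npy");W=cloud(n,d)
    A=np.array([.535,-.165]);q=np.hypot(W[...,0]-A[0],W[...,1]-A[1])<.045
    for lo,hi in((.061,.069),(.072,.086),(.09,.135)):
        w=W[q&(W[...,2]>lo)&(W[...,2]<hi)];print(n,lo,len(w),w.mean(0),w.min(0),w.max(0))
        if .07<lo<.08: print(np.round(w*1000))
    # cap top
    for nm,z in(("cap",.111),):
        k=(np.hypot(W[...,0]-.475,W[...,1]-.22)<.12)&(W[...,2]>.108)
        print(nm,[ (W[k][:,0].mean()) ,W[k][:,1].mean()],W[k].min(0),W[k].max(0))
```

```text
rim [[ 0.54347147 -0.06503864  0.17      ]
 [ 0.54395298 -0.24245951  0.17      ]
 [ 0.63096643 -0.15944624  0.17      ]
 [ 0.45668167 -0.15451474  0.17      ]] [ 0.54376814 -0.15536478  0.17      ]
boss [[ 0.54455239 -0.12301287  0.066     ]
 [ 0.51434364 -0.15111562  0.066     ]
 [ 0.57322829 -0.15483665  0.066     ]
 [ 0.54467445 -0.17845828  0.066     ]]
top 0.061 285 [ 0.54304055 -0.15218623  0.06606979] [ 0.50326285 -0.20497424  0.06117367] [ 0.57607959 -0.12387166  0.0689612 ]
top 0.072 72 [ 0.5439103  -0.14827231  0.07978547] [ 0.53108691 -0.17094252  0.07306373] [ 0.5564113  -0.13378399  0.08530523]
[[ 556. -139.   75.]
 [ 556. -140.   77.]
 [ 556. -142.   81.]
 [ 553. -137.   83.]
 [ 554. -139.   81.]
 [ 554. -142.   80.]
 [ 553. -144.   82.]
 [ 554. -147.   78.]
 [ 552. -136.   76.]
 [ 551. -137.   80.]
 [ 551. -139.   81.]
 [ 552. -142.   79.]
 [ 551. -144.   80.]
 [ 551. -146.   80.]
 [ 551. -148.   82.]
 [ 550. -135.   73.]
 [ 549. -135.   81.]
 [ 549. -138.   79.]
 [ 549. -139.   82.]
 [ 549. -142.   79.]
 [ 549. -144.   80.]
 [ 549. -145.   83.]
 [ 549. -149.   78.]
 
[... 783 characters left out ...]
 -156.   83.]
 [ 536. -159.   81.]
 [ 536. -162.   81.]
 [ 536. -164.   80.]
 [ 536. -166.   82.]
 [ 534. -158.   78.]
 [ 534. -159.   81.]
 [ 534. -161.   81.]
 [ 534. -164.   79.]
 [ 534. -167.   78.]
 [ 532. -163.   75.]
 [ 531. -163.   84.]]
top 0.09 47 [ 0.54237144 -0.14954278  0.11171931] [ 0.53686414 -0.15636225  0.09047393] [ 0.54844611 -0.14531761  0.1274972 ]
cap [np.float64(0.44384541582382475), np.float64(0.20818444547960477)] [0.39460465 0.11219925 0.10842993] [0.48523117 0.28711165 0.12012449]<stdin>:10: RuntimeWarning: Mean of empty slice.
  ret = um.true_divide(
Traceback (most recent call last):
ValueError: zero-size array to reduction operation minimum which has no identity
```

Run:
```python
from h import *
from scipy.optimize import minimize
d=np.load("top0.npy");W=cloud("top",d)
A=np.array([.5437,-.152])
q=(np.hypot(W[...,0]-A[0],W[...,1]-A[1])<.03)&(W[...,2]>.0755)&(W[...,2]<.0865)
v,u=np.nonzero(q);P=world("top",np.c_[u,v],z=.080)[:,:2]
def cost(p):
    a,x,y=p[0],p[1]/1000+A[0],p[2]/1000+A[1];c,s=np.cos(a),np.sin(a)
    r=P-[x,y];l=r@[c,s];w=r@[-s,c]
    return (np.maximum(abs(l)-.018,0)**2+np.maximum(abs(w)-.006,0)**2).sum()*1e6+.05*(p[1]**2+p[2]**2)
best=min((minimize(cost,[a,0,0],method="Nelder-Mead") for a in np.radians(range(0,180,15))),key=lambda r:r.fun)
print(np.degrees(best.x[0]),best.x[1:],best.fun,len(P))
for a in range(30,75,5):
    r=minimize(lambda q:cost([np.radians(a),*q]),[0,0],method="Nelder-Mead");print(a,r.fun,r.x)
# shaft in side: project axis points
for x,y in((.5437,-.152),(.5437,-.155)):
    print(pix("side",[[x,y,.126],[x,y,.08]]),pix("top",[[x,y,.126],[x,y,.08],[x,y,.066]]))
p=cv2.imread("pics/side0.png");q=p.copy()
big=cv2.resize(p[155:205,355:410],None,fx=10,fy=10,interpolation=cv2.INTER_CUBIC)
t=cv2.imread("pics/top0.png");big2=cv2.resize(t[220:270,445:500],None,fx=10,fy=10,interpolation=cv2.INTER_CUBIC)
def dr(im,n,o,P,col):
    for i,(a,b) in enumerate(pix(n,P)): cv2.circle(im,(int((a-o[0]+.5)*10),int((b-o[1]+.5)*10)),3,col,-1)
a=best.x[0];x,y=A+best.x[1:]/1000
c,s=np.cos(a),np.sin(a)
key=[[x+c*l-s*w,y+s*l+c*w,.08] for l in(-.018,.018) for w in(-.006,.006)]+[[x,y,.126]]
ring=[[x+.03*np.cos(t),y+.03*np.sin(t),.066] for t in np.arange(0,6.3,.3)]
for im,n,o in((big,"side",(355,155)),(big2,"top",(445,220))):
    dr(im,n,o,key,(0,0,255));dr(im,n,o,ring,(0,255,0))
cv2.imwrite("pics/key.png",np.vstack([big,big2])[:, :] if 0 else cv2.resize(np.hstack([big,big2]),(800,364)))
```

```text
238.02008940899162 [-1.15698865  0.59447744] 3.001523159354613 68
30 439.5616231346964 [-0.88633822  1.53527397]
35 282.2504857674797 [-1.00335741  1.4328786 ]
40 163.91592834777893 [-1.09803126  1.30859488]
45 82.1671805835528 [-1.15919122  1.15913081]
50 31.42757068812264 [-1.17398448  0.93328135]
55 6.691342811403937 [-1.23729758  0.67426642]
60 4.067150501700149 [-0.9892511   0.50441857]
65 10.033192578636587 [-0.49796026  0.2756026 ]
70 25.210442115638156 [-0.27412152  0.19675844]
[[384.37616117 169.6880289 ]
 [383.03320165 185.35406577]] [[479.31580919 242.57715068]
 [472.61141378 244.46365216]
 [470.68793636 245.00451524]]
[[384.80496804 169.17171448]
 [383.45498693 184.82265193]] [[480.70227197 242.58058957]
 [473.93780291 244.46663395]
 [471.99702394 245.00737754]]
```

View pics/key.png

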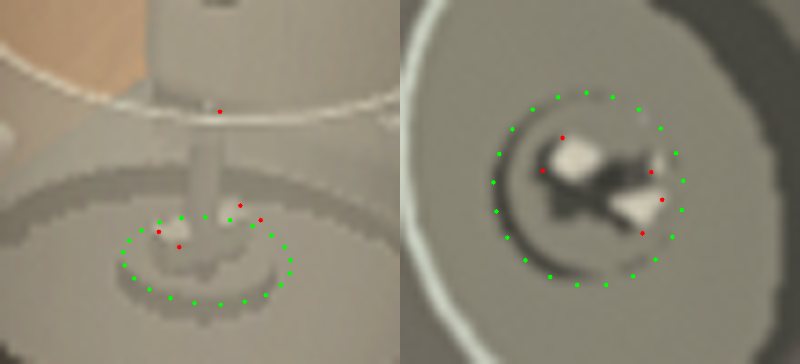

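Run:
```python
from h import *
from scipy.spatial.transform import Rotation as Ro
s=sense();R=Ro.from_quat(s['tool_rot'],scalar_first=True).as_matrix();print(R.round(3))
p=cv2.imread("pics/top0.png");h=cv2.cvtColor(p,cv2.COLOR_BGR2HSV)
# cap top centroid in both cams at z=.115
for n,(x,y,w,hh) in(("top",(250,240,70,80)),("side",(320,270,50,70))):
    p=cv2.imread(f"pics/{n}0.png");h=cv2.cvtColor(p,cv2.COLOR_BGR2HSV)[y:y+hh,x:x+w].astype(int)
    m=((h[...,0]<6)|(h[...,0]>174))&(h[...,1]>170)&(h[...,2]>(215 if n=="side" else 100))
    v,u=np.nonzero(m);print(n,m.sum(),(u.min()+x,u.max()+x,v.min()+y,v.max()+y));
    c=[((u.min()+u.max())/2+x,(v.min()+v.max())/2+y)];print(c,world(n,c,z=.115),world(n,[(u.mean()+x,v.mean()+y)],z=.115))
# blade sheet pixels in top
p=cv2.imread("pics/top0.png");x,y,w,hh=250,240,70,80
h=cv2.cvtColor(p,cv2.COLOR_BGR2HSV)[y:y+hh,x:x+w].astype(int)
m=(h[...,1]<60)&(h[...,2]>110)
v,u=np.nonzero(m);u=u+x;v=v+y
for nm,k,z in(("upper",v<275,.0415),("lower",v>285,.0185)):
    Wp=world("top",np.c_[u[k],v[k]],z=z);print(nm,k.sum(),Wp.mean(0))
    vv=v[k]
    for r in sorted(set(vv)):
        q=Wp[vv==r];print(r,(q.mean(0)[:2]*1000).round(1),len(q))
```

```text
[[-0.     0.303 -0.953]
 [ 0.001 -0.953 -0.303]
 [-1.    -0.002  0.   ]]
top 275 (np.int64(273), np.int64(291), np.int64(271), np.int64(289))
[(np.float64(282.0), np.float64(280.0))] [[0.46386045 0.26736747 0.115     ]] [[0.46414658 0.2673004  0.115     ]]
side 201 (np.int64(332), np.int64(350), np.int64(276), np.int64(288))
[(np.float64(341.0), np.float64(282.0))] [[0.46629366 0.26961678 0.115     ]] [[0.46653162 0.26922207 0.115     ]]
upper 167 [0.50566107 0.2749266  0.0415    ]
252 [528.8 284. ] 2
253 [526.4 285.1] 5
254 [524.1 283.9] 6
255 [521.8 281.6] 8
256 [519.5 278.1] 9
257 [517.2 278.1] 9
258 [514.9 276.9] 10
259 [512.6 275.7] 9
260 [510.3 275.7] 9
261 [508.  274.5] 10
262 [505.8 273.4] 9
263 [503.5 272.2] 10
264 [501.2 272.2] 10
265 [498.9 272.1] 10
266 [496.6 272.1] 10
267 [494.3 272.1] 10
268 [492.  272.1] 10
269 [489.7 272.1] 10
270 [487.4 271.6] 9
271 [485.1 262.8] 2
lower 170 [0.4238142  0.26098749 0.0185    ]
287 [448.4 254.1] 1
288 [446.1 256.4] 3
289 [443.8 258.8] 5
290 [441.4 262.3] 8
291 [439.1 264.6] 10
292 [436.7 264.6] 10
293 [434.4 264.5] 10
294 [432.1 264.5] 10
295 [429.8 264.5] 10
296 [427.4 264.5] 10
297 [425.1 263.3] 9
298 [422.8 263.3] 9
299 [420.5 260.9] 9
300 [418.1 260.9] 9
301 [415.8 260.9] 9
302 [413.5 258.5] 9
303 [411.2 258.5] 9
304 [408.9 257.3] 10
305 [406.6 255. ] 8
306 [404.3 252.6] 6
307 [401.9 252.6] 4
308 [399.6 252.6] 2
```

```bash
cat >> h.py <<'E'
from scipy.spatial.transform import Rotation as Ro
def yaw_of(s):
    R=Ro.from_quat(s['tool_rot'],scalar_first=True).as_matrix();return np.degrees(np.arctan2(R[1,1],R[0,1])),R
def plan(target,yaw,n,pos=None,psi=None):
    """n rows moving straight to target with turn to yaw(deg) ; ideal vertical tool"""
    s=sense();p0=s['eef_pos'] if pos is None else np.array(pos);a0=yaw_of(s)[0] if psi is None else psi
    dp=(np.array(target)-p0)/n;da=(yaw-a0)/n;out=[]
    for i in range(n):
        a=np.radians(a0+da*i);y=np.array([np.cos(a),np.sin(a),0]);x=np.array([0,0,-1.]);z=np.cross(x,y)
        out.append([[round(float(dp@e)/.04,2) for e in(x,y,z)],round(-da/6,2)])
    m=max(max(abs(q) for q in r[0]+[r[1]]) for r in out)
    print("pos",p0.round(4),"yaw",round(a0,1),"max",m)
    for i in range(0,n,5):print(out[i:i+5])
E
python3 -c "
from h import *
plan([.30,-.40,.31],-42.3,5)
plan([.41,-.05,.31],0,10,pos=[.30,-.40,.31],psi=-42.3)
plan([.465,.268,.25],30,9,pos=[.41,-.05,.31],psi=0)
"
```

```text
pos [ 0.1816 -0.5713  0.1941] yaw -72.4 max 1.01
[[[-0.58, -0.64, -0.82], np.float64(-1.0)], [[-0.58, -0.55, -0.89], np.float64(-1.0)], [[-0.58, -0.45, -0.94], np.float64(-1.0)], [[-0.58, -0.35, -0.98], np.float64(-1.0)], [[-0.58, -0.25, -1.01], np.float64(-1.0)]]
pos [ 0.3  -0.4   0.31] yaw -42.3 max 0.92
[[[0.0, -0.39, -0.83], -0.7], [[0.0, -0.32, -0.86], -0.7], [[0.0, -0.26, -0.88], -0.7], [[0.0, -0.19, -0.9], -0.7], [[0.0, -0.13, -0.91], -0.7]]
[[[0.0, -0.06, -0.92], -0.7], [[0.0, 0.01, -0.92], -0.7], [[0.0, 0.08, -0.91], -0.7], [[0.0, 0.14, -0.91], -0.7], [[0.0, 0.21, -0.89], -0.7]]
pos [ 0.41 -0.05  0.31] yaw 0 max 0.88
[[[0.17, 0.15, -0.88], -0.56], [[0.17, 0.2, -0.87], -0.56], [[0.17, 0.25, -0.86], -0.56], [[0.17, 0.3, -0.84], -0.56], [[0.17, 0.35, -0.82], -0.56]]
[[[0.17, 0.4, -0.8], -0.56], [[0.17, 0.45, -0.78], -0.56], [[0.17, 0.49, -0.75], -0.56], [[0.17, 0.53, -0.72], -0.56]]
```

Request:
drive_tool(moves=[[[-0.6,-0.6,-0.8],-1],[[-0.6,-0.55,-0.9],-1],[[-0.6,-0.45,-0.95],-1],[[-0.6,-0.35,-1],-1],[[-0.6,-0.25,-1],-1]], grip=-1)

```text
time: 0.6
eef_pos: [0.3014, -0.3998, 0.3155]
tool_rot: [0.287, 0.646, 0.287, -0.646]
ft_force: [0.5, -0.7, -0.2]
width: 0.0854
```

Request:
drive_tool(moves=[[[0,-0.4,-0.8],-0.7],[[0,-0.3,-0.85],-0.7],[[0,-0.25,-0.9],-0.7],[[0,-0.2,-0.9],-0.7],[[0,-0.1,-0.9],-0.7]])

```text
time: 1.1
eef_pos: [0.3568, -0.2264, 0.3147]
tool_rot: [-0.399, -0.583, -0.4, 0.583]
ft_force: [0.1, 0.8, -0.6]
width: 0.0854
```

Request:
drive_tool(moves=[[[0,-0.05,-0.9],-0.7],[[0,0,-0.9],-0.7],[[0,0.1,-0.9],-0.7],[[0,0.15,-0.9],-0.7],[[0,0.2,-0.9],-0.7]])

```text
time: 1.6
eef_pos: [0.413, -0.0538, 0.3147]
tool_rot: [-0.499, -0.501, -0.499, 0.501]
ft_force: [0.3, -0.4, -0.6]
width: 0.0852
```

Request:
drive_tool(moves=[[[0.2,0.15,-0.9],-0.6],[[0.2,0.2,-0.85],-0.6],[[0.2,0.25,-0.85],-0.6],[[0.2,0.3,-0.85],-0.6],[[0.2,0.35,-0.8],-0.6]])

```text
time: 2.1
eef_pos: [0.4424, 0.1216, 0.2743]
tool_rot: [0.571, 0.416, 0.571, -0.417]
ft_force: [0.3, 0.9, 0.7]
width: 0.0853
```

Request:
drive_tool(moves=[[[0.2,0.4,-0.8],-0.5],[[0.2,0.45,-0.75],-0.5],[[0.2,0.5,-0.75],-0.5],[[0.2,0.5,-0.7],-0.5],[[0,0,0],0]])

```text
time: 2.6
eef_pos: [0.4655, 0.2624, 0.2408]
tool_rot: [0.611, 0.354, 0.613, -0.355]
ft_force: [0.4, -0.6, -0.1]
width: 0.0854
```

Run:
```python
from h import *
s=sense();print(s['eef_pos'],yaw_of(s)[0],s['joints'].round(2),yaw_of(s)[1].round(3).tolist())
P=s['eef_pos'];a=np.radians(yaw_of(s)[0])
ims=[]
for n in("side","top"):
    p,d=camera(n);p=p[:,:,::-1].copy();cv2.imwrite(f"pics/{n}1.png",p);np.save(f"{n}1.npy",d)
    c=pix(n,[P])[0];print(n,c)
    cv2.circle(p,tuple(int(round(x)) for x in c),2,(0,255,0),-1)
    x0,y0=int(c[0])-50,int(c[1])-40
    ims.append(cv2.resize(p[y0:y0+120,x0:x0+100],None,fx=4,fy=4,interpolation=cv2.INTER_CUBIC))
cv2.imwrite("pics/app1.png",np.hstack(ims))
```

```text
[0.46554432 0.26238824 0.24082265] 29.903205242369708 [ 0.51  0.18 -0.12  1.28  0.    1.56] [[-0.002, 0.867, 0.499], [-0.0, 0.499, -0.867], [-1.0, -0.002, -0.001]]
side [344.78112781 225.72597238]
top [277.42940984 278.49402928]
```

View pics/app1.png

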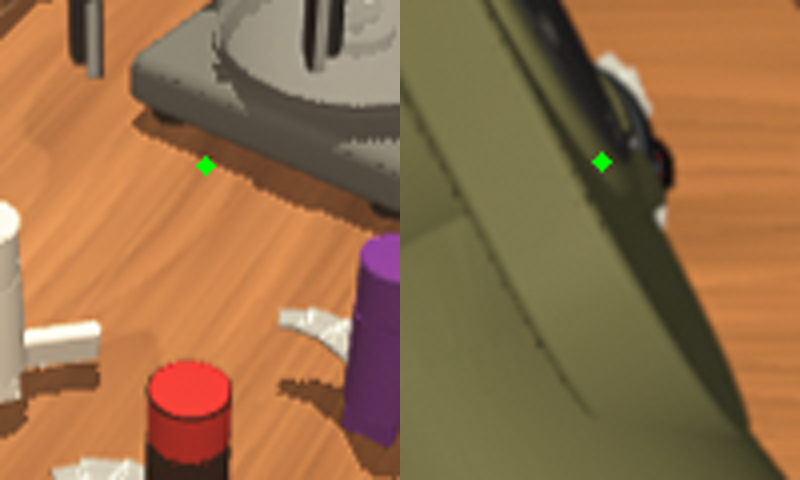

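Run:
```python
from h import *
p=cv2.imread("pics/side1.png");cv2.circle(p,(345,226),2,(0,255,0),-1)
cv2.imwrite("pics/s1c.png",cv2.resize(p[130:330,240:440],None,fx=3,fy=3,interpolation=cv2.INTER_CUBIC))
```

```text
(no output)
```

View pics/s1c.png

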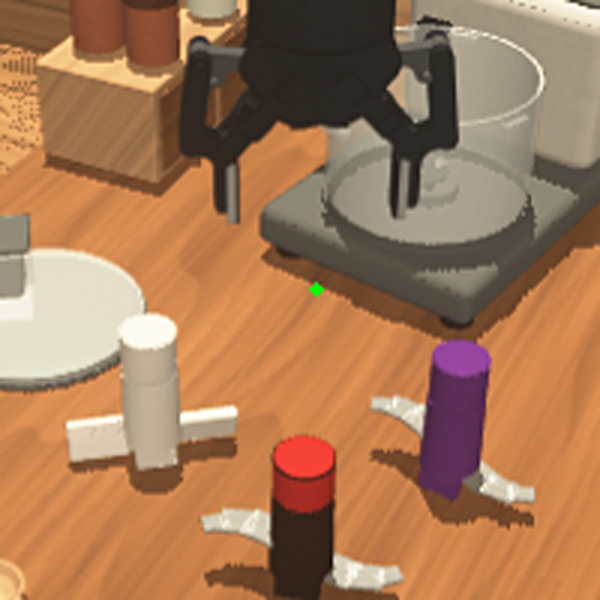

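Run:
```python
from h import *
d=np.load("side1.npy");W=cloud("side",d)
for (u,v) in((235,215),(232,218),(400,210),(403,205)):
    x,y=240+u//3,130+v//3
    print(x,y,W[y-1:y+2,x-1:x+2].reshape(-1,3).round(3).tolist()[::2])
print(sense()['width'],sense()['eef_pos'])
q=W[185:207,300:390].reshape(-1,3);k=(abs(q[:,0]-.465)<.08)&(abs(q[:,1]-.262)<.08)&(q[:,2]>.15);q=q[k];print(len(q),q[:,2].min(),q.min(0),q.max(0))
```

```text
318 201 [[0.504, 0.293, 0.3], [0.499, 0.294, 0.302], [0.5, 0.296, 0.301], [0.503, 0.293, 0.296], [0.5, 0.293, 0.297]]
317 202 [[0.503, 0.297, 0.301], [0.5, 0.296, 0.301], [0.503, 0.293, 0.296], [0.504, 0.296, 0.296], [0.501, 0.294, 0.296]]
373 200 [[0.424, 0.248, 0.299], [0.421, 0.247, 0.3], [0.422, 0.249, 0.298], [0.423, 0.25, 0.297], [0.421, 0.248, 0.296]]
374 198 [[0.422, 0.25, 0.305], [0.419, 0.249, 0.305], [0.421, 0.247, 0.302], [0.423, 0.247, 0.299], [0.42, 0.245, 0.298]]
0.08510329583416448 [0.46542355 0.25941259 0.24207373]
315 0.29072546828395324 [0.41530084 0.23064878 0.29072547] [0.51373778 0.29944867 0.33208138]
```

Run:
```python
from h import *
d=np.load("side1.npy");W=cloud("side",d)
for u,v in((346,165),(346,170),(346,172),(346,150),(341,300),(420,330),(300,340),(341,281)): print(u,v,W[v,u].round(3))
for i in range(3):
    s=sense();print(s['time'],s['eef_pos'],yaw_of(s)[0],s['joints'].round(3))
p,d=camera("side");cv2.imwrite("pics/side2.png",p[:,:,::-1]);W2=cloud("side",d)
q=W2[160:230,300:390].reshape(-1,3);k=(abs(q[:,0]-.465)<.08)&(abs(q[:,1]-.262)<.08)&(q[:,2]>.15);q=q[k];print(len(q),q[:,2].min())
print(np.abs(cv2.imread("pics/side1.png").astype(int)-p[:,:,::-1]).sum())
print(pix("side",[[0,0,0],[0.1,0,0],[.0,0,.1]]))
```

```text
346 165 [0.463 0.272 0.364]
346 170 [0.462 0.272 0.356]
346 172 [ 0.657 -0.167  0.083]
346 150 [0.463 0.272 0.39 ]
341 300 [0.458 0.285 0.085]
420 330 [0.316 0.213 0.002]
300 340 [0.517 0.344 0.001]
341 281 [0.466 0.27  0.118]
2.7 [0.46542355 0.25941259 0.24207373] 29.69095414013666 [ 0.509  0.174 -0.12   1.279 -0.     1.561]
2.7 [0.46542355 0.25941259 0.24207373] 29.69095414013666 [ 0.509  0.174 -0.12   1.279 -0.     1.561]
2.7 [0.46542355 0.25941259 0.24207373] 29.69095414013666 [ 0.509  0.174 -0.12   1.279 -0.     1.561]
1605 0.29266401435096306
909112
[[596.72536031 313.1438194 ]
 [546.80371941 298.14870909]
 [614.22547553 277.26670567]]
```

Request:
drive_tool(moves=[[[0,0,0],0],[[0,0,0],0],[[0,0,0],0],[[0,0,0],0],[[0,0,0],0]], grip=1, squeeze=20)

```text
time: 3.25
eef_pos: [0.4662, 0.2591, 0.2431]
tool_rot: [0.611, 0.356, 0.611, -0.356]
ft_force: [0.8, 0.2, -0.4]
width: 0.0121
```

Request:
drive_tool(moves=[[[0,0,0],0],[[0,0,0],0],[[0,0,0],0],[[0,0,0],0],[[0,0,0],0]])

```text
time: 3.75
eef_pos: [0.4661, 0.2594, 0.2429]
tool_rot: [0.611, 0.355, 0.611, -0.355]
ft_force: [0.1, -0.5, 0.4]
width: 0.0003
```

Run:
```python
from h import *
s=sense();print(s['eef_pos'],s['width'])
p,d=camera("side");W=cloud("side",d);p=p[:,:,::-1].copy()
q=W[160:240,300:390].reshape(-1,3);k=(abs(q[:,0]-.465)<.08)&(abs(q[:,1]-.262)<.08)&(q[:,2]>.15);q=q[k];print(len(q),q[np.argmin(q[:,2])],np.sort(q[:,2])[:5])
c=pix("side",[s['eef_pos']])[0];cv2.circle(p,tuple(c.round().astype(int).tolist()),1,(0,255,0),-1);print(c)
cv2.imwrite("pics/s3.png",cv2.resize(p[130:330,240:440],None,fx=3,fy=3,interpolation=cv2.INTER_CUBIC))
```

```text
[0.46606284 0.25936179 0.24286314] 0.00030087943182655817
1793 [0.46441708 0.26645613 0.28032747] [0.28032747 0.2805313  0.28073278 0.28087496 0.28117314]
[345.27552466 223.78640164]
```

View pics/s3.png

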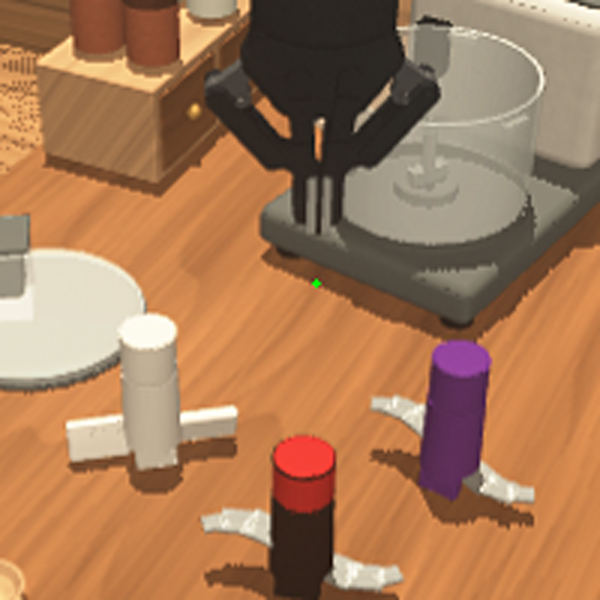

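Request:
drive_tool(moves=[[[0,0.15,-0.25],0],[[0,0,0],0],[[0,0,0],0],[[0,0,0],0],[[0,0,0],0]], grip=-1)

```text
time: 4.3
eef_pos: [0.4663, 0.2709, 0.2429]
tool_rot: [0.611, 0.355, 0.611, -0.356]
ft_force: [0.2, 1.0, -0.1]
width: 0.0724
```

Request:
drive_tool(moves=[[[0.6,0,0],0],[[0.8,0,0],0],[[0.8,0,0],0],[[0.8,0,0],0],[[0,0,0],0]])

```text
time: 4.8
eef_pos: [0.4632, 0.269, 0.1189]
tool_rot: [0.61, 0.353, 0.613, -0.358]
ft_force: [-0.1, -0.3, -0.7]
width: 0.0855
```

```bash
cat > look.py <<'E'
from h import *
import sys
def look(tag,n,box,f,mark=True):
    s=sense();p,d=camera(n);W=cloud(n,d);p=p[:,:,::-1].copy()
    cv2.imwrite(f"pics/raw_{n}_{tag}.png",p);np.save(f"{n}_{tag}.npy",d)
    if mark:
        c=pix(n,[s['eef_pos']])[0];cv2.circle(p,tuple(c.round().astype(int).tolist()),1,(0,255,0),-1)
    x,y,w,h=box
    cv2.imwrite(f"pics/{n}_{tag}.png",cv2.resize(p[y:y+h,x:x+w],None,fx=f,fy=f,interpolation=cv2.INTER_CUBIC))
    print(s['time'],s['eef_pos'].round(4),round(yaw_of(s)[0],1),s['width'].round(4),s['ft_force'].round(1),s['joints'].round(2))
    return s,p,W
E
python3 -c "
from look import *
s,p,W=look('a','side',(270,180,150,150),4)
q=W[200:290,290:400].reshape(-1,3);k=(abs(q[:,0]-.465)<.08)&(abs(q[:,1]-.262)<.08)&(q[:,2]>.125);q=q[k];print(q[:,2].min())
"
```

```text
Traceback (most recent call last):
  File "look.py", line 10, in look
    print(s['time'],s['eef_pos'].round(4),round(yaw_of(s)[0],1),s['width'].round(4),s['ft_force'].round(1),s['joints'].round(2))
                                                                ^^^^^^^^^^^^^^^^
AttributeError: 'float' object has no attribute 'round'
```

View pics/side_a.png

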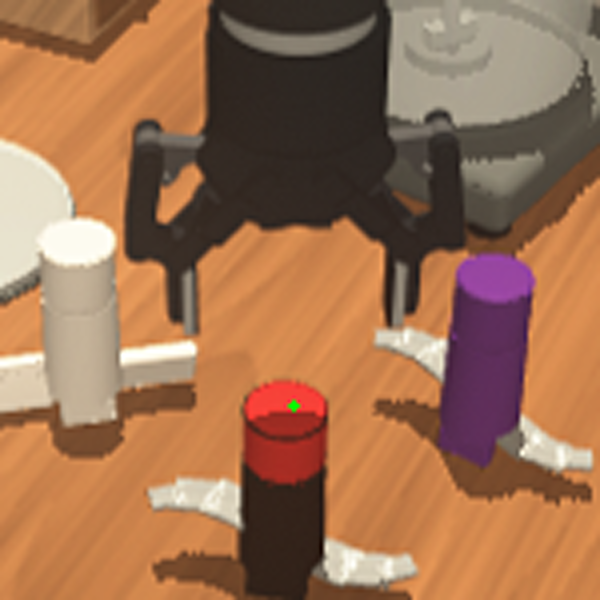

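```bash
sed -i "s/s\['width'\].round(4)/round(float(s['width']),4)/" look.py; python3 -c "
from h import *
W=cloud('side',np.load('side_a.npy'))
e1=np.array([.867,.499]);e2=np.array([-.499,.867])
for nm,r in(('L',(slice(250,264),slice(311,321))),('R',(slice(250,264),slice(365,376)))):
    q=W[r].reshape(-1,3);q=q[(q[:,2]>.13)&(q[:,2]<.25)];print(nm,len(q),q[:,2].min(),(q[:,:2]@e1).min(),(q[:,:2]@e1).max(),np.percentile(q[:,:2]@e2,[5,50,95]))
q=W[290:298,333:351].reshape(-1,3);q=q[q[:,2]>.08];print('cap side',np.percentile(q[:,:2]@e2,[50,95,99]),(q[:,:2]@e1).min(),(q[:,:2]@e1).max())
q=W[276:288,332:351].reshape(-1,3);q=q[q[:,2]>.11];print('cap top',len(q),q.mean(0),(q[:,:2]@e2).mean(),(q[:,:2]@e1).mean())
s=sense();print(s['eef_pos'][:2]@e1,s['eef_pos'][:2]@e2,s['eef_pos'])
"
```

```text
L 91 0.17093288188677483 0.5820563149759829 0.5943645932075154 [0.00598344 0.0096276  0.01234852]
R 92 0.16873335261600814 0.4816644826855242 0.4956210684794751 [0.0026703  0.00999928 0.0131819 ]
cap side [0.0177489  0.02094677 0.02136428] 0.5214509199971725 0.5545473754766221
cap top 214 [0.4666495  0.26924065 0.11512565] 0.000573539622341248 0.5389362030344488
0.5375125219057643 0.002098483630484183 [0.4646556  0.26985194 0.1214158 ]
```

Request:
drive_tool(moves=[[[0.6,0,0],0],[[0.6,0,0],0],[[0.5,0,0],0],[[0.35,0,0],0],[[0,0,0],0]])

```text
time: 5.35
eef_pos: [0.4664, 0.271, 0.0412]
tool_rot: [0.611, 0.355, 0.611, -0.356]
ft_force: [-0.7, 0.7, 0.5]
width: 0.0854
```

```bash
python3 -c "
from look import *
s,p,W=look('b','side',(270,180,150,150),4)
"
```

```text
5.35 [0.4664 0.271  0.0412] 29.6 0.0854 [-0.7  0.7  0.5] [ 0.53  0.31 -0.42  0.84 -0.    1.58]
```

View pics/side_b.png

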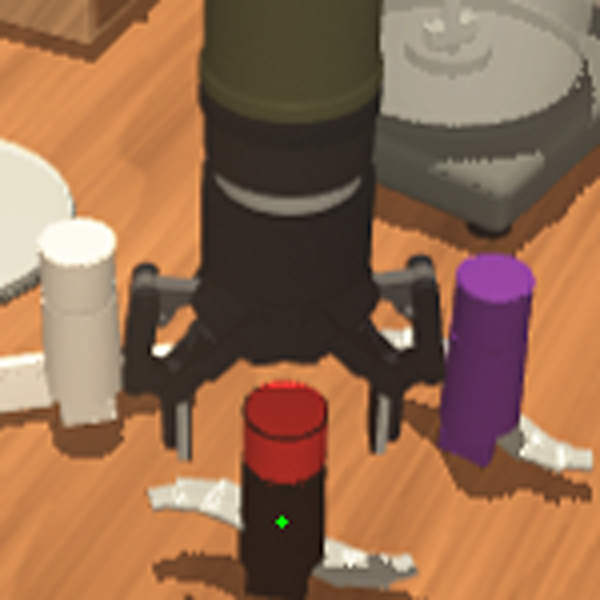

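Request:
drive_tool(moves=[[[-0.2,0,0],0],[[0,0,0],0],[[0,0,0],0],[[0,0,0],0],[[0,0,0],0]], grip=1, squeeze=35)

```text
time: 5.9
eef_pos: [0.4669, 0.2714, 0.0504]
tool_rot: [0.612, 0.356, 0.611, -0.355]
ft_force: [-3.1, -1.6, 8.7]
width: 0.0391
```

Request:
drive_tool(moves=[[[0,0,0],0],[[0,0,0],0]])

```text
time: 6.1
eef_pos: [0.4669, 0.2714, 0.0504]
tool_rot: [0.612, 0.356, 0.611, -0.355]
ft_force: [-1.8, -1.7, 9.1]
width: 0.0393
```

```bash
python3 -c "
from look import *
s,p,W=look('c','side',(270,180,150,150),4)
"
```

```text
6.1 [0.4669 0.2714 0.0504] 29.6 0.0393 [-1.8 -1.7  9.1] [ 0.53  0.3  -0.41  0.86  0.    1.58]
```

View pics/side_c.png

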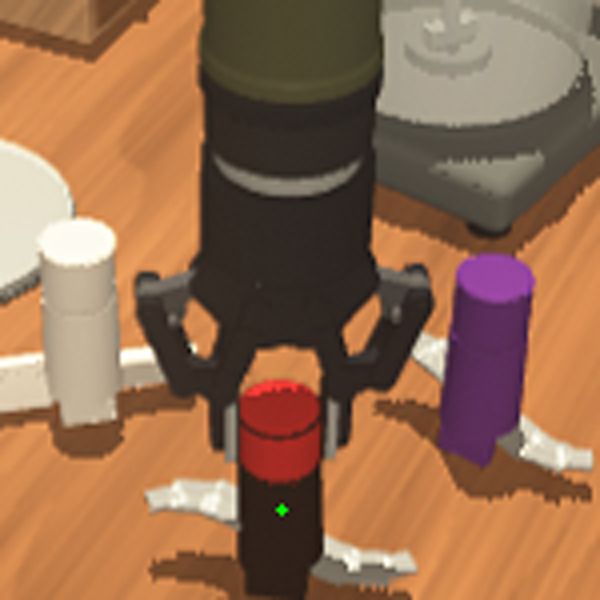

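Request:
drive_tool(moves=[[[-0.3,0,0],0],[[-0.6,0,0],0],[[-1,0,0],0],[[-1,0,0],0],[[-1,0,0],0]])

```text
time: 6.65
eef_pos: [0.4658, 0.2707, 0.2068]
tool_rot: [0.611, 0.355, 0.611, -0.356]
ft_force: [-0.1, -0.2, -1.9]
width: 0.039
```

Request:
drive_tool(moves=[[[-1,0,0],0],[[-0.6,0,0],0],[[0,0,0],0],[[0,0,0],0]])

```text
time: 7.05
eef_pos: [0.4663, 0.271, 0.2689]
tool_rot: [0.611, 0.356, 0.611, -0.355]
ft_force: [-0.8, 0.3, -3.3]
width: 0.0393
```

```bash
python3 -c "
from look import *
s,p,W=look('d','side',(270,90,190,150),4)
s,p,W=look('d','top',(180,180,200,150),4)
"
```

```text
7.05 [0.4663 0.271  0.2689] 29.6 0.0393 [-0.8  0.3 -3.3] [ 0.53  0.18 -0.05  1.34 -0.    1.58]
7.1 [0.4657 0.2706 0.2678] 29.6 0.0392 [ 0.4 -0.  -2.8] [ 0.53  0.18 -0.06  1.34 -0.    1.58]
```

View pics/side_d.png

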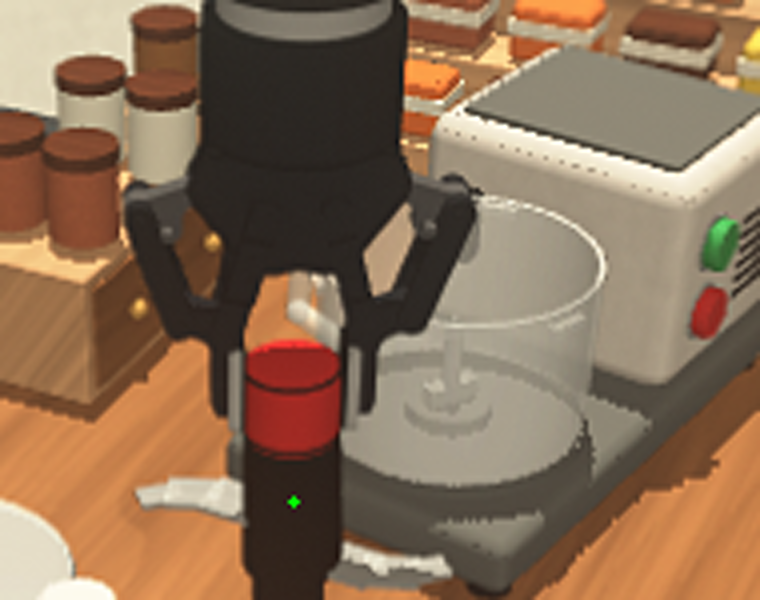

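View pics/top_d.png

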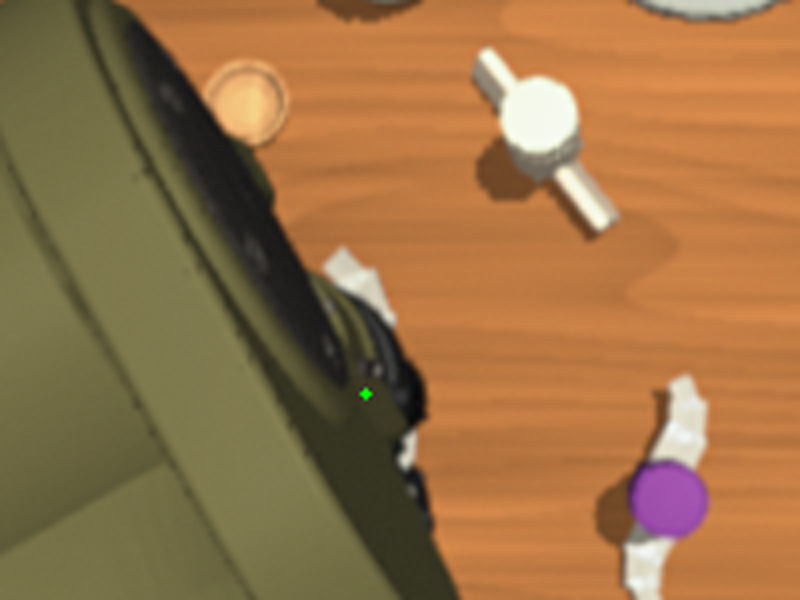

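```bash
python3 -c "
import cv2
p=cv2.imread('pics/raw_side_d.png');cv2.imwrite('pics/bot.png',cv2.resize(p[195:265,300:390],None,fx=8,fy=8,interpolation=cv2.INTER_CUBIC))
"
```

```text
(no output)
```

View pics/bot.png

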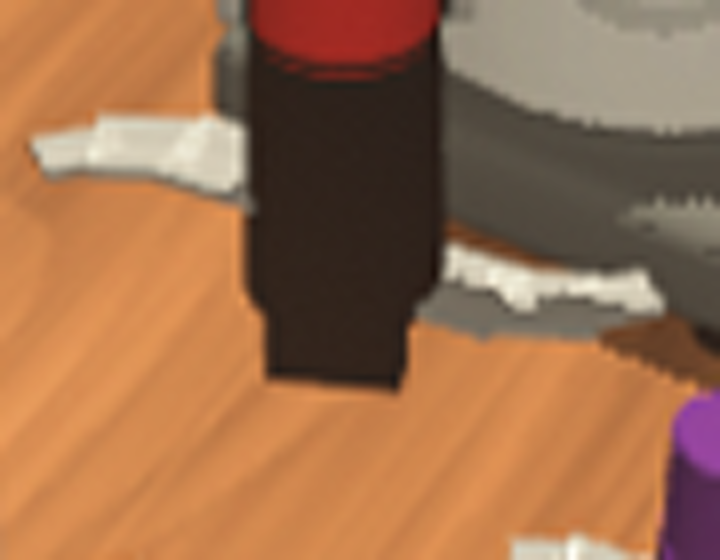

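```bash
python3 -c "
from h import *
for z in(.21,.2185,.225):
  q=world('side',np.array([[267,375],[402,390]])/8-.44+[300,195],z=z);d=q[1]-q[0];print(q,np.degrees(np.arctan2(d[1],d[0]))%180,np.hypot(*d[:2]))
# same at the start picture: slot bottom z=0
p=cv2.imread('pics/side0.png');cv2.imwrite('pics/bot0.png',cv2.resize(p[285:345,300:380],None,fx=10,fy=10,interpolation=cv2.INTER_CUBIC))
"
```

```text
[[0.481547   0.27559946 0.21      ]
 [0.45272574 0.26707615 0.21      ]] 16.474520547300784 0.03005514141848637
[[0.47676626 0.28563776 0.2185    ]
 [0.4484141  0.27725318 0.2185    ]] 16.474520547301154 0.029565954005143023
[[0.47311039 0.29331411 0.225     ]
 [0.44511697 0.28503561 0.225     ]] 16.47452054730104 0.0291918695125863
```

View pics/bot0.png

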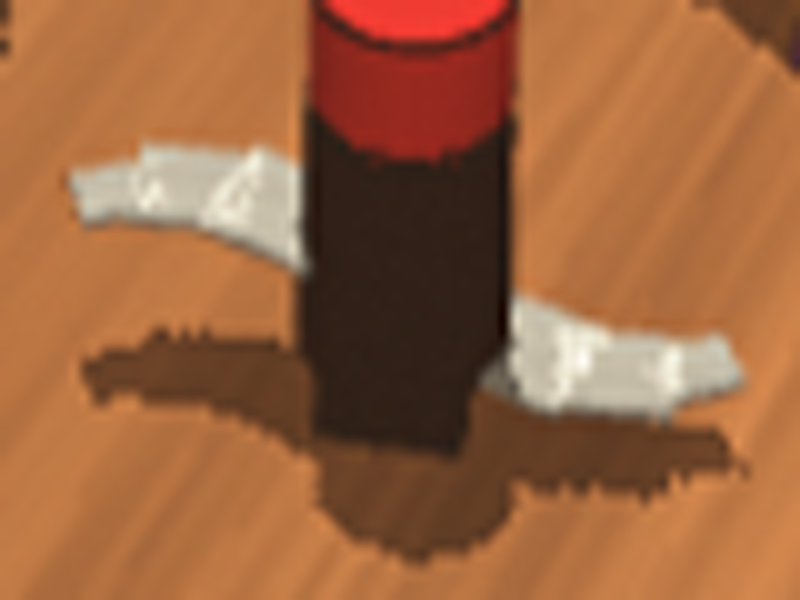

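```bash
python3 -c "
from h import *
plan([.544,-.150,.262],73,15)
"
```

```text
pos [0.4654 0.2704 0.2672] yaw 29.6 max 0.67
[[[0.01, -0.23, 0.67], np.float64(-0.48)], [[0.01, -0.27, 0.66], np.float64(-0.48)], [[0.01, -0.3, 0.65], np.float64(-0.48)], [[0.01, -0.33, 0.63], np.float64(-0.48)], [[0.01, -0.36, 0.61], np.float64(-0.48)]]
[[[0.01, -0.39, 0.59], np.float64(-0.48)], [[0.01, -0.42, 0.57], np.float64(-0.48)], [[0.01, -0.45, 0.55], np.float64(-0.48)], [[0.01, -0.48, 0.53], np.float64(-0.48)], [[0.01, -0.5, 0.5], np.float64(-0.48)]]
[[[0.01, -0.53, 0.48], np.float64(-0.48)], [[0.01, -0.55, 0.45], np.float64(-0.48)], [[0.01, -0.57, 0.42], np.float64(-0.48)], [[0.01, -0.6, 0.39], np.float64(-0.48)], [[0.01, -0.61, 0.36], np.float64(-0.48)]]
```

Request:
drive_tool(moves=[[[0,-0.25,0.65],-0.5],[[0,-0.25,0.65],-0.5],[[0,-0.3,0.65],-0.5],[[0,-0.35,0.65],-0.5],[[0,-0.35,0.6],-0.5]])

```text
time: 7.65
eef_pos: [0.4912, 0.1302, 0.267]
tool_rot: [0.652, 0.271, 0.654, -0.273]
ft_force: [0.2, -0.6, -1.1]
width: 0.0392
```

Request:
drive_tool(moves=[[[0,-0.4,0.6],-0.5],[[0,-0.4,0.55],-0.5],[[0,-0.45,0.55],-0.5],[[0,-0.5,0.55],-0.5],[[0,-0.5,0.5],-0.5]])

```text
time: 8.15
eef_pos: [0.5193, -0.0092, 0.267]
tool_rot: [0.681, 0.184, 0.684, -0.185]
ft_force: [1.0, 0.7, -2.6]
width: 0.0387
```

```bash
python3 -c "
from h import *
plan([.544,-.150,.262],73,5)
"
```

```text
pos [ 0.5193 -0.0092  0.267 ] yaw 59.8 max 0.62
[[[0.02, -0.55, 0.46], np.float64(-0.44)], [[0.02, -0.57, 0.44], np.float64(-0.44)], [[0.02, -0.59, 0.41], np.float64(-0.44)], [[0.02, -0.6, 0.38], np.float64(-0.44)], [[0.02, -0.62, 0.35], np.float64(-0.44)]]
```

Request:
drive_tool(moves=[[[0,-0.55,0.45],-0.4],[[0,-0.55,0.45],-0.4],[[0,-0.55,0.4],-0.4],[[0,-0.6,0.35],-0.4],[[0,-0.6,0.35],-0.4]])

```text
time: 8.65
eef_pos: [0.5422, -0.1465, 0.2668]
tool_rot: [0.697, 0.112, 0.699, -0.112]
ft_force: [0.5, 0.6, -1.7]
width: 0.0387
```

Request:
drive_tool(moves=[[[0,0,0],0],[[0,0,0],0],[[0,0,0],0]])

```text
time: 8.95
eef_pos: [0.5426, -0.1448, 0.2679]
tool_rot: [0.697, 0.113, 0.699, -0.113]
ft_force: [-0.6, 0.0, -1.4]
width: 0.0392
```

```bash
python3 -c "
from look import *
s,p,W=look('e','side',(310,90,150,130),5)
s,p,W=look('e','top',(380,150,180,150),4)
plan([.544,-.150,.262],73,1)
"
```

```text
8.95 [ 0.5426 -0.1448  0.2679] 71.6 0.0392 [-0.6  0.  -1.4] [-0.26  0.22  0.    1.35  0.    0.06]
9.0 [ 0.5428 -0.1447  0.2682] 71.7 0.0387 [-0.2 -0.5 -1.5] [-0.26  0.22  0.    1.35  0.    0.06]
pos [ 0.543  -0.1446  0.2685] yaw 71.7 max 0.22
[[[0.16, -0.12, 0.07], np.float64(-0.22)]]
```

View pics/side_e.png

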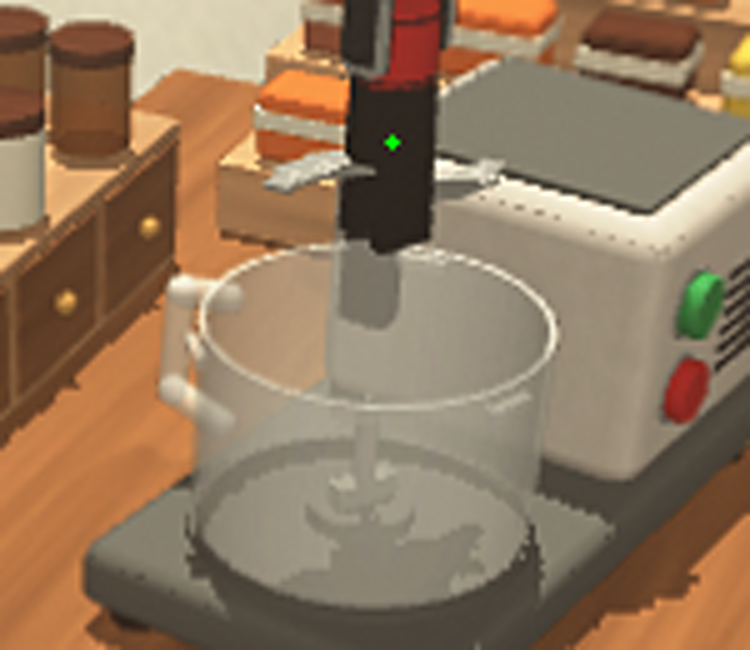

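View pics/top_e.png

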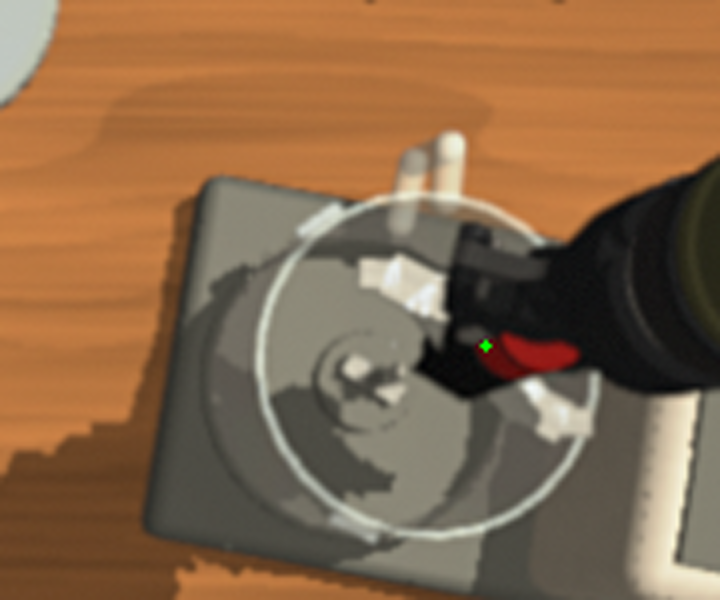

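```bash
python3 -c "
from h import *
for P in([.5426,-.1448],[.544,-.150]):
  for n,o,f in(('side',(310,90),5),('top',(380,150),4)):
    print(P,n,((pix(n,[[*P,z] for z in(.30,.26,.2185,.126,.08,.066)])-o+.5)*f).round(1).tolist())
"
python3 - <<'E'
import cv2
p=cv2.imread('pics/raw_side_e.png');a=cv2.resize(p[95:205,360:415],None,fx=7,fy=7,interpolation=cv2.INTER_CUBIC)
p=cv2.imread('pics/raw_top_e.png');b=cv2.resize(p[205:262,450:535],None,fx=7,fy=7,interpolation=cv2.INTER_CUBIC)
import numpy as np
cv2.imwrite('pics/e_s.png',a[-600:] if 0 else cv2.resize(a,None,fx=.77,fy=.77));cv2.imwrite('pics/e_t.png',b)
E
```

```text
[0.5426, -0.1448] side [[399.2, 76.0], [392.4, 157.5], [385.5, 238.6], [371.2, 407.7], [364.6, 486.2], [362.6, 509.4]]
[0.5426, -0.1448] top [[512.1, 338.4], [478.6, 348.0], [446.9, 357.0], [386.0, 374.3], [359.7, 381.8], [352.2, 383.9]]
[0.544, -0.15] side [[400.4, 71.6], [393.5, 152.9], [386.7, 233.8], [372.4, 402.5], [365.7, 480.9], [363.7, 504.1]]
[0.544, -0.15] top [[523.6, 335.3], [489.5, 345.0], [457.4, 354.1], [395.5, 371.7], [368.9, 379.3], [361.2, 381.5]]
```

View pics/e_s.png

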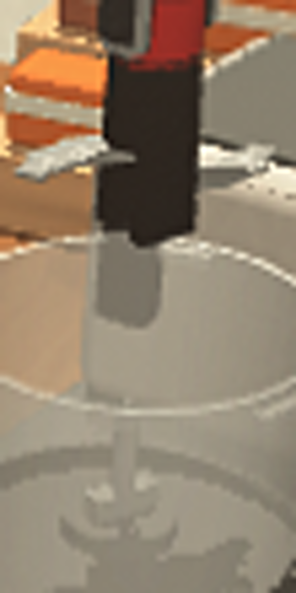

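View pics/e_t.png

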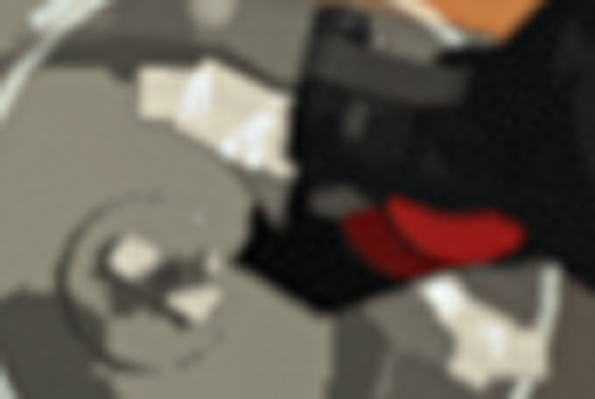

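```bash
python3 -c "
from h import *
q=world('top',np.array([[240,260],[330,310]])/7-.43+[450,205],z=.2180);d=q[1]-q[0];L=np.hypot(*d[:2]);t=d[:2]/L
print(q,np.degrees(np.arctan2(d[1],d[0]))%180,L)
r=q.mean(0)[:2]-[.5428,-.1446];n=np.array([-t[1],t[0]]);print('along',r@t,'normal',r@n,t,n)
q=world('side',np.array([[370,250],[430,238]])/5-.4+[310,90],z=.218);d=q[1]-q[0];print(q,np.degrees(np.arctan2(d[1],d[0]))%180,np.hypot(*d[:2]))
"
```

```text
[[ 0.53688363 -0.13034457  0.218     ]
 [ 0.52316486 -0.15518573  0.218     ]] 61.08989718982481 0.02837760055903456
along 0.004570080569223937 normal -0.012070664457427186 [-0.48343674 -0.8753793 ] [ 0.8753793  -0.48343674]
[[ 0.54467656 -0.13031795  0.218     ]
 [ 0.52362142 -0.15570106  0.218     ]] 50.32449058157371 0.03297909721424736
```

Request:
drive_tool(moves=[[[0.3,-0.06,0.09],0],[[0.5,0,0],0],[[0.5,0,0],0],[[0.3,0,0],0],[[0,0,0],0]])

```text
time: 9.55
eef_pos: [0.5445, -0.1484, 0.2026]
tool_rot: [0.697, 0.113, 0.699, -0.113]
ft_force: [-0.9, 0.2, -1.4]
width: 0.0392
```

```bash
python3 -c "
from look import *
s,p,W=look('f','side',(345,110,85,90),7)
s,p,W=look('f','top',(445,200,85,70),7)
"
```

```text
9.55 [ 0.5445 -0.1484  0.2026] 71.7 0.0392 [-0.9  0.2 -1.4] [-0.27  0.25 -0.12  1.21 -0.    0.05]
9.6 [ 0.5453 -0.1487  0.204 ] 71.7 0.0393 [ 0.7 -0.1 -2.8] [-0.27  0.25 -0.12  1.21  0.    0.05]
```

View pics/side_f.png

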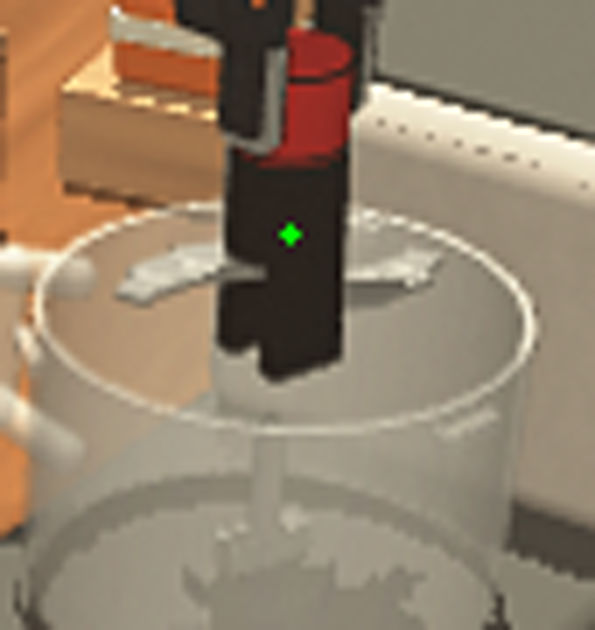

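View pics/top_f.png

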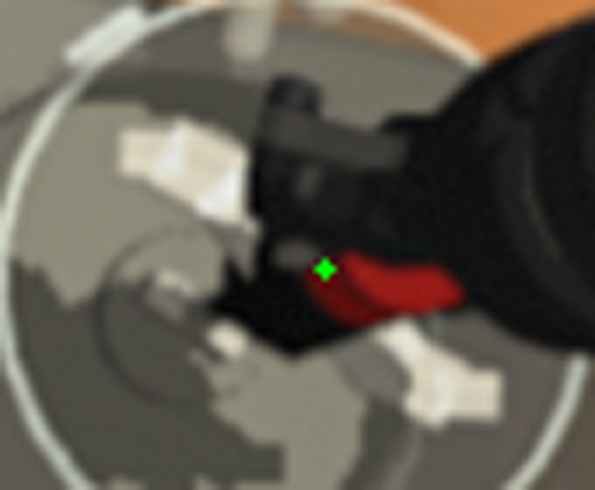

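```bash
python3 -c "
from h import *
q=world('top',np.array([[215,305],[295,355]])/7-.43+[445,200],z=.1535);d=q[1]-q[0];L=np.hypot(*d[:2]);t=d[:2]/L
print(q,np.degrees(np.arctan2(d[1],d[0]))%180,L)
r=q.mean(0)[:2]-[.5450,-.1486];n=np.array([-t[1],t[0]]);print('along',r@t,'normal',r@n,t,n)
print(world('top',[[188/7-.43+445,317/7-.43+200]],z=.066))
import sys
p=cv2.imread('pics/raw_side_f.png')
cv2.imwrite('pics/f2.png',cv2.resize(p[135:195,365:410],None,fx=10,fy=10,interpolation=cv2.INTER_CUBIC))
"
```

```text
[[ 0.53996836 -0.13436678  0.1535    ]
 [ 0.52523373 -0.15799052  0.1535    ]] 58.047338877424394 0.02784223966160604
along 0.004507271064560502 normal -0.011801760313560644 [-0.52921841 -0.84848564] [ 0.84848564 -0.52921841]
[[ 0.54404063 -0.15370214  0.066     ]]
```

View pics/f2.png

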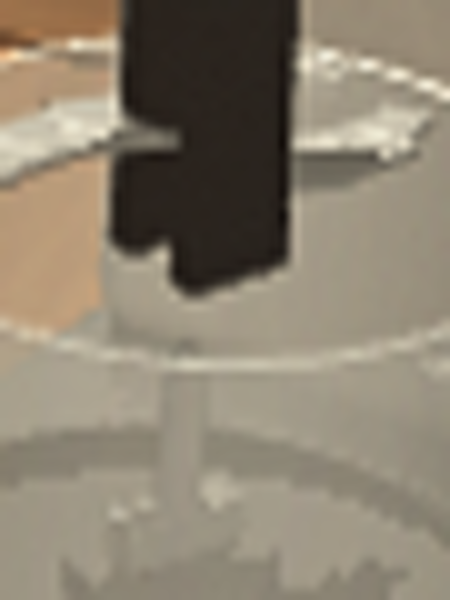

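Request:
drive_tool(moves=[[[0.2,0.02,0.02],0],[[0.2,0,0],0],[[0.2,0,0],0],[[0.1,0,0],0],[[0.1,0,0],0]])

```text
time: 10.15
eef_pos: [0.5468, -0.1485, 0.1723]
tool_rot: [0.698, 0.113, 0.698, -0.113]
ft_force: [-1.0, 0.4, -0.9]
width: 0.039
```

Request:
drive_tool(moves=[[[0.1,0,0],0],[[0.1,0,0],0],[[0,0,0],0]])

```text
time: 10.45
eef_pos: [0.5467, -0.1484, 0.1643]
tool_rot: [0.698, 0.113, 0.698, -0.113]
ft_force: [-0.1, 0.5, -1.8]
width: 0.0389
```

```bash
python3 -c "
from look import *
s,p,W=look('g','side',(345,110,85,90),7)
print(s['ft_torque'])
"
```

```text
10.45 [ 0.5467 -0.1484  0.1643] 71.6 0.0389 [-0.1  0.5 -1.8] [-0.27  0.27 -0.18  1.12  0.    0.06]
[0.09911794 0.01714784 0.02053599]
```

View pics/side_g.png

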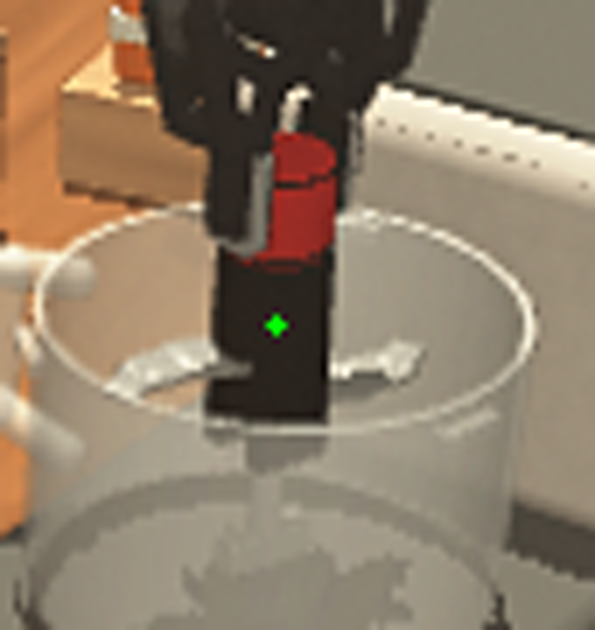

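Request:
drive_tool(moves=[[[0.1,0,0],0],[[0.1,0,0],0],[[0.1,0,0],0],[[0.1,0,0],0],[[0,0,0],0]])

```text
time: 11.0
eef_pos: [0.5465, -0.1485, 0.1481]
tool_rot: [0.698, 0.113, 0.698, -0.113]
ft_force: [-0.2, 0.5, -3.0]
width: 0.0391
```

Request:
drive_tool(moves=[[[0.1,0,0],0],[[0.1,0,0],0],[[0.1,0,0],0],[[0,0,0],0]])

```text
time: 11.4
eef_pos: [0.5464, -0.1488, 0.1361]
tool_rot: [0.698, 0.113, 0.698, -0.113]
ft_force: [-1.2, -1.8, -4.0]
width: 0.0393
```

Request:
drive_tool(moves=[[[0.05,0,0],0],[[0.05,0,0],0],[[0.05,0,0],0],[[0,0,0],0]])

```text
time: 11.8
eef_pos: [0.5467, -0.1489, 0.1306]
tool_rot: [0.698, 0.113, 0.698, -0.113]
ft_force: [-2.2, -2.7, -2.4]
width: 0.0393
```

Request:
drive_tool(moves=[[[0.05,0,0],0],[[0,0,0],0]])

```text
time: 12.0
eef_pos: [0.5468, -0.1489, 0.1287]
tool_rot: [0.698, 0.113, 0.698, -0.113]
ft_force: [-2.9, -3.3, -0.8]
width: 0.0389
```

Request:
drive_tool(moves=[[[0,-0.05,-0.03],0],[[0,0,0],0],[[0,0,0],0]])

```text
time: 12.3
eef_pos: [0.5456, -0.1493, 0.1288]
tool_rot: [0.698, 0.113, 0.698, -0.112]
ft_force: [-0.3, -0.3, -2.6]
width: 0.0391
```

Request:
drive_tool(moves=[[[0.05,0,0],0],[[0,0,0],0]])

```text
time: 12.5
eef_pos: [0.5452, -0.1497, 0.1266]
tool_rot: [0.698, 0.113, 0.698, -0.113]
ft_force: [0.6, 1.1, -2.7]
width: 0.0395
```

Request:
drive_tool(moves=[[[0.05,0,0],0],[[0,0,0],0]])

```text
time: 12.7
eef_pos: [0.5451, -0.1499, 0.1246]
tool_rot: [0.698, 0.113, 0.698, -0.113]
ft_force: [1.1, -1.6, -1.5]
width: 0.0389
```

Request:
drive_tool(moves=[[[0.05,0,0],0],[[0,0,0],0]])

```text
time: 12.9
eef_pos: [0.5451, -0.15, 0.1226]
tool_rot: [0.698, 0.113, 0.698, -0.113]
ft_force: [0.6, -0.5, -2.9]
width: 0.0393
```

Request:
drive_tool(moves=[[[0.05,0,0],0],[[0,0,0],0]])

```text
time: 13.1
eef_pos: [0.5451, -0.15, 0.1206]
tool_rot: [0.698, 0.113, 0.698, -0.113]
ft_force: [-0.7, 0.2, -3.0]
width: 0.0391
```

```bash
python3 -c "
from look import *
s,p,W=look('h','side',(345,110,85,90),7,False)
print(s['ft_torque'])
"
```

```text
13.1 [ 0.5451 -0.15    0.1206] 71.6 0.0391 [-0.7  0.2 -3. ] [-0.27  0.29 -0.25  1.03  0.    0.05]
[0.04160942 0.06280147 0.01000558]
```

View pics/side_h.png

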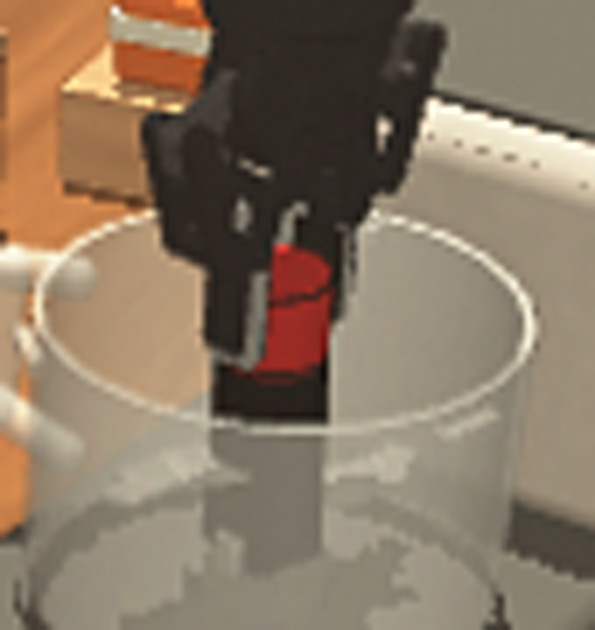

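```bash
python3 -c "
from h import *
W=cloud('side',np.load('side_h.npy'));p=cv2.imread('pics/raw_side_h.png');h=cv2.cvtColor(p,cv2.COLOR_BGR2HSV)
m=((h[...,0]<6)|(h[...,0]>174))&(h[...,1]>150);m[:,:370]=0;m[:,400:]=0;m[:130]=0;m[170:]=0
q=W[m];print(len(q),np.percentile(q[:,2],[1,50,90,97,99]),(q.max(0)),q.min(0))
q=q[q[:,2]>np.percentile(q[:,2],85)];print(q.mean(0),len(q))
"
```

```text
156 [nan nan nan nan nan] [nan nan nan] [nan nan nan]
[nan nan nan] 0<string>:6: RuntimeWarning: Mean of empty slice.
  ret = um.true_divide(
```

```bash
python3 -c "
from h import *
W=cloud('side',np.load('side_h.npy'));p=cv2.imread('pics/raw_side_h.png');h=cv2.cvtColor(p,cv2.COLOR_BGR2HSV)
m=((h[...,0]<6)|(h[...,0]>174))&(h[...,1]>150);m[:,:370]=0;m[:,400:]=0;m[:130]=0;m[170:]=0
m&=~np.isnan(W[...,2]);q=W[m];q=q[(q[:,1]<-.08)];print(len(q),np.percentile(q[:,2],[1,50,90,97,99]))
for v in range(142,166,2):
  k=m[v];print(v,np.nonzero(k)[0][[0,-1]] if k.any() else '',np.nanmedian(W[v][k],0).round(4) if k.any() else '')
"
```

```text
155 [0.15049316 0.17513903 0.18660633 0.18737662 0.18815127]
142  
144  
146 [384 390] [ 0.5458 -0.1629  0.1866]
148 [384 391] [ 0.5414 -0.1547  0.186 ]
150 [384 391] [ 0.5373 -0.1442  0.186 ]
152 [383 392] [ 0.537  -0.1382  0.183 ]
154 [383 391] [ 0.5355 -0.1374  0.1788]
156 [383 391] [ 0.5356 -0.1392  0.1728]
158 [383 391] [ 0.5343 -0.1367  0.1684]
160 [383 391] [ 0.5336 -0.1367  0.1622]
162 [382 389] [ 0.5362 -0.1342  0.1569]
164 [382 385] [ 0.5406 -0.1359  0.1505]
```

Request:
drive_tool(moves=[[[0.05,0,0],0],[[0,0,0],0]])

```text
time: 13.35
eef_pos: [0.5451, -0.15, 0.1186]
tool_rot: [0.698, 0.113, 0.698, -0.113]
ft_force: [0.5, 0.0, -2.1]
width: 0.039
```

Request:
drive_tool(moves=[[[0.05,0,0],0],[[0,0,0],0]])

```text
time: 13.55
eef_pos: [0.5451, -0.15, 0.1167]
tool_rot: [0.698, 0.113, 0.698, -0.113]
ft_force: [-0.9, -0.0, -2.6]
width: 0.039
```

Request:
drive_tool(moves=[[[0.03,0,0],0],[[0,0,0],0]])

```text
time: 13.75
eef_pos: [0.5456, -0.1502, 0.1165]
tool_rot: [0.698, 0.113, 0.698, -0.113]
ft_force: [-1.5, 0.1, 4.7]
width: 0.039
```

Request:
drive_tool(moves=[[[0,0,0],0.3],[[0,0,0],0],[[0,0,0],-0.6],[[0,0,0],0],[[0,0,0],0.3]])

```text
time: 14.25
eef_pos: [0.5457, -0.1496, 0.1165]
tool_rot: [0.698, 0.113, 0.698, -0.112]
ft_force: [-2.9, 1.9, 6.0]
width: 0.0389
```

```bash
python3 -c "
from look import *
s,p,W=look('i','side',(345,110,85,90),7,False)
print(s['ft_torque']);h=cv2.cvtColor(cv2.imread('pics/raw_side_i.png'),cv2.COLOR_BGR2HSV)
m=((h[...,0]<6)|(h[...,0]>174))&(h[...,1]>150);m[:,:370]=0;m[:,400:]=0;m[:130]=0;m[170:]=0
m&=~np.isnan(W[...,2])
for v in range(146,156,2): print(v,np.nanmedian(W[v][m[v]],0).round(4) if m[v].any() else '')
"
```

```text
14.25 [ 0.5457 -0.1496  0.1165] 71.7 0.0389 [-2.9  1.9  6. ] [-0.27  0.29 -0.26  1.02  0.    0.05]
[0.81983197 0.39015102 0.09063785]
146 
148 [ 0.5452 -0.16    0.1825]
150 [ 0.541  -0.1506  0.182 ]
152 [ 0.5379 -0.142   0.1813]
154 [ 0.5321 -0.1426  0.1771]
```

Request:
drive_tool(moves=[[[0,0,0],0],[[0,0,0],0],[[0,0,0],0],[[0,0,0],0],[[0,0,0],0]], grip=-0.5)

```text
time: 14.8
eef_pos: [0.5452, -0.1501, 0.1156]
tool_rot: [0.698, 0.113, 0.698, -0.113]
ft_force: [-0.3, -0.6, 0.4]
width: 0.0641
```

Request:
drive_tool(moves=[[[-0.1,0,0],0],[[-0.2,0,0],0],[[-0.4,0,0],0],[[-0.6,0,0],0],[[-0.8,0,0],0]])

```text
time: 15.3
eef_pos: [0.5444, -0.1498, 0.2001]
tool_rot: [0.697, 0.113, 0.699, -0.113]
ft_force: [-0.3, -0.1, -0.1]
width: 0.064
```

Request:
drive_tool(moves=[[[-0.9,0,0],0],[[-0.9,0,0],0],[[-0.5,0,0],0],[[0,0,0],0],[[0,0,0],0]])

```text
time: 15.8
eef_pos: [0.5455, -0.1501, 0.2921]
tool_rot: [0.698, 0.113, 0.698, -0.113]
ft_force: [0.9, -0.8, -0.5]
width: 0.0639
```

```bash
python3 -c "
from look import *
s,p,W=look('j','side',(330,70,130,130),5,False)
h=cv2.cvtColor(cv2.imread('pics/raw_side_j.png'),cv2.COLOR_BGR2HSV)
m=((h[...,0]<6)|(h[...,0]>174))&(h[...,1]>150);m[:,:370]=0;m[:,400:]=0;m[:130]=0;m[170:]=0
m&=~np.isnan(W[...,2])
for v in range(142,158,2): print(v,np.nanmedian(W[v][m[v]],0).round(4) if m[v].any() else '')
look('j','top',(400,160,160,130),5,False)
"
```

```text
15.8 [ 0.5455 -0.1501  0.2921] 71.6 0.0639 [ 0.9 -0.8 -0.5] [-0.27  0.23  0.06  1.4  -0.    0.05]
142 
144 
146 
148 [ 0.5491 -0.1584  0.1823]
150 [ 0.546  -0.1492  0.1815]
152 [ 0.5425 -0.1382  0.1814]
154 [ 0.5452 -0.1394  0.1766]
156 [ 0.5407 -0.1365  0.1713]
15.85 [ 0.5449 -0.15    0.2911] 71.6 0.0644 [ 0.5  0.  -0.3] [-0.27  0.23  0.06  1.4  -0.    0.05]
```

View pics/side_j.png

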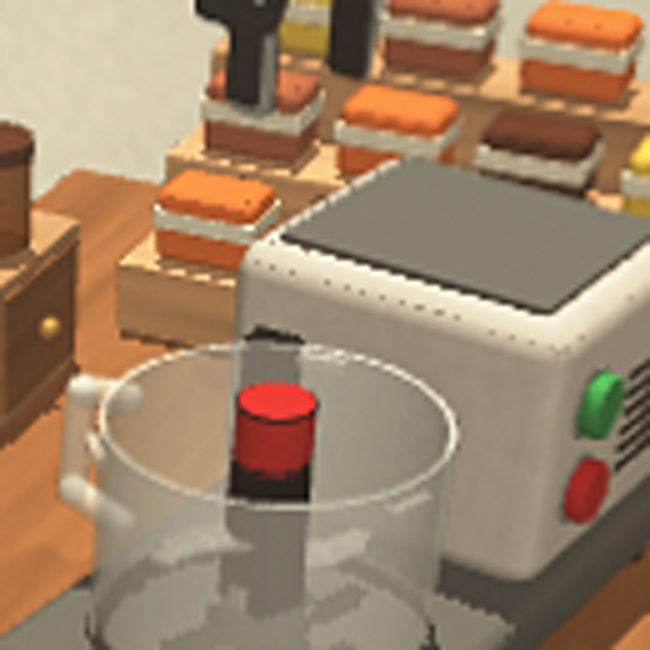

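View pics/top_j.png

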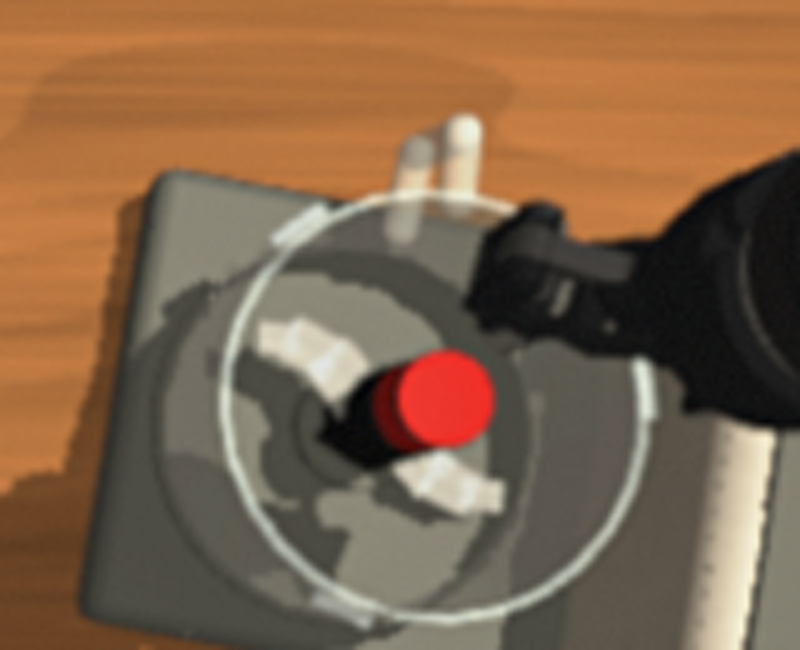

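View pics/raw_side_j.png

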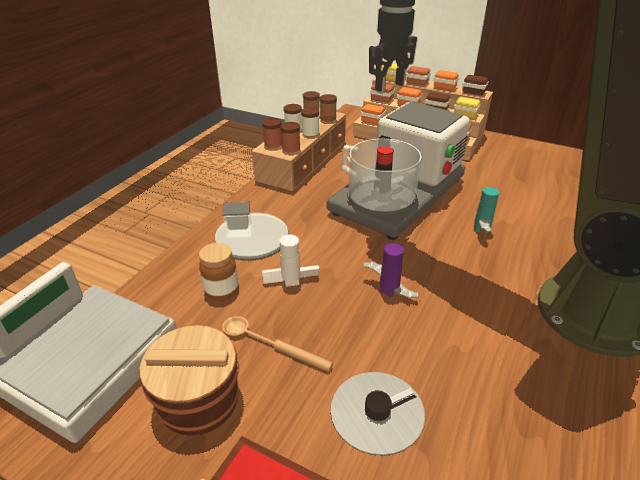

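The pictures show the blade upright in the bowl with its red cap at side (385,152). The cap top reads about 0.1815 m, against 0.181 m when home and 0.195 m if it were standing on the key. The paddle, the look-alikes and the other items haven't moved, and the gripper is clear of everything.

```bash
python3 -c "
from workcell import *
print(finish_job(), sense()['time'])"
```

```text
the job is handed in; nothing more can be done
the job is handed in; nothing more can be done
```

The steel chopping blade is on the drive shaft, fully home by my measurements, and released. The job took about 16 s of the 67 s allowed. I gripped the blade by its red cap, lowered it over the shaft, and turned it about 42° on the way to line the slot up with the key seen in the images.

**Seating:** Because it was already lined up, it slid over the key without standing on it, so no searching turn was needed. I stopped at about 7 N of contact and gave it a ±2° wiggle, which did not change its height.

**Last checks:**
- After release, the cap top measured about 0.1815 m. Home is 0.181 m, and standing on the key would be 0.195 m.
- Contact came at the height I had predicted for home.
- The wrist force was about 0 once I let go.
- In the last side picture the paddle, the purple and turquoise look-alikes and the other items in view were where they started. That check was by eye.

**What disagreed:**
- **Tool height:** The reported tool height read about 36–37 mm lower than the fingertips appeared in the side camera. I worked from the camera and from the height difference since picking up the blade.
- **Camera positions:** The two cameras differed by about 2–3 mm on positions.
- **Sideways push:** On the way down, a sideways force of about 4 N built up from the shaft. I cleared it with a shift of about 2 mm.

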